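# Make up the order caddy

## Task

Make up the order in the grey caddy: stand the red-lidded pot in the pocket with the red liner, the green-lidded pot in the green one, the amber dropper bottle in the black one and the larger of the two beige weights in the yellow one. Each must stand upright and flat on its pocket's floor, set down and not dropped or tipped over. Leave the blue-lidded pot and the small weight where they stand.

Things in the scene. Friction and masses are not known exactly. Their poses are not given: they have to be found in the camera images.
- pot_red: small white ointment pot with a red screw lid, 44 mm across the lid, 42 mm across the body, 40 mm high (lid from 29 mm up), about 35 g; stands on the worktop at the start, origin at the centre of its underside, z up. Goes on the red liner.
- pot_green: small white ointment pot with a green screw lid, 44 mm across the lid, 42 mm across the body, 40 mm high (lid from 29 mm up), about 35 g; stands on the worktop at the start, origin at the centre of its underside, z up. Goes on the green liner.
- dropper: amber glass dropper bottle with a black cap, body 31 mm across, 78 mm high in all (shoulder from about 50 mm, cap 16 mm across from 58 mm up), about 55 g; stands upright (it may lean by 2 degrees) on the worktop at the start, origin at the centre of its underside, z up. Goes on the black liner.
- weight_large: the larger of two beige weights with a knob on top: body 44 mm across, 63 mm high in all with the knob, straight-sided up to about 35 mm, about 200 g; stands on the worktop at the start, origin at the centre of its underside, z up. Goes on the yellow liner.
- weight_small: the smaller of two beige weights with a knob on top: 28 mm across, 40 mm high; origin at the centre of its underside, z up. Does not belong to the order: leave it where it stands.
- pot_blue: small white ointment pot with a blue screw lid, 44 mm across the lid, 42 mm across the body, 40 mm high (lid from 29 mm up), about 35 g; stands on the worktop at the start, origin at the centre of its underside, z up. Does not belong to the order: leave it where it stands.
- liner_red: red liner, 72x72x2 mm, fixed in one pocket of the grey caddy; origin at its underside's centre, x and y along the pocket's sides; its top, where things stand, is 2 mm above the origin, 6 mm above the worktop. Caddy: fixed tray 160 mm square, 2x2 pockets 74 mm square inside, centres 78 mm apart, walls 4 mm thick, tops 15 mm above the worktop. Colours' places, caddy place and yaw vary.
- liner_green: green liner, 72x72x2 mm, fixed in one pocket of the grey caddy; origin at its underside's centre, x and y along the pocket's sides; its top, where things stand, is 2 mm above the origin, 6 mm above the worktop. Caddy: fixed tray 160 mm square, 2x2 pockets 74 mm square inside, centres 78 mm apart, walls 4 mm thick, tops 15 mm above the worktop. Colours' places, caddy place and yaw vary.
- liner_black: black liner, 72x72x2 mm, fixed in one pocket of the grey caddy; origin at its underside's centre, x and y along the pocket's sides; its top, where things stand, is 2 mm above the origin, 6 mm above the worktop. Caddy: fixed tray 160 mm square, 2x2 pockets 74 mm square inside, centres 78 mm apart, walls 4 mm thick, tops 15 mm above the worktop. Colours' places, caddy place and yaw vary.
- liner_yellow: yellow liner, 72x72x2 mm, fixed in one pocket of the grey caddy; origin at its underside's centre, x and y along the pocket's sides; its top, where things stand, is 2 mm above the origin, 6 mm above the worktop. Caddy: fixed tray 160 mm square, 2x2 pockets 74 mm square inside, centres 78 mm apart, walls 4 mm thick, tops 15 mm above the worktop. Colours' places, caddy place and yaw vary.
Not all that is in view belongs to the job. What is shaped like the pot_red but purple is not meant.

How it is judged:
At the end, for the whole second after the job is handed in: Red pot on red liner, green on green, dropper bottle on black, larger weight on yellow: each upright within 0.15 rad, within 26 mm of the liner centre along each side, flat on it (4 mm), at rest, released. Blue pot and small weight upright, within 15 mm of their starts (x of pot_red in the frame of liner_red between -0.026 and 0.026 m and y of pot_red in the frame of liner_red between -0.026 and 0.026 m and z of pot_red in the frame of liner_red between -0.002 and 0.006 m and angle between each of pot_red, pot_green, dropper, weight_large's own z axis and vertical below 0.15 rad and linear speed of each of pot_red, pot_green, dropper, weight_large below 0.02 m/s and contact force between the fingers and pot_red below 0.1 N and x of pot_green in the frame of liner_green between -0.026 and 0.026 m and y of pot_green in the frame of liner_green between -0.026 and 0.026 m and z of pot_green in the frame of liner_green between -0.002 and 0.006 m and contact force between the fingers and pot_green below 0.1 N and x of dropper in the frame of liner_black between -0.026 and 0.026 m and y of dropper in the frame of liner_black between -0.026 and 0.026 m and z of dropper in the frame of liner_black between -0.002 and 0.006 m and contact force between the fingers and dropper below 0.1 N and x of weight_large in the frame of liner_yellow between -0.026 and 0.026 m and y of weight_large in the frame of liner_yellow between -0.026 and 0.026 m and z of weight_large in the frame of liner_yellow between -0.002 and 0.006 m and contact force between the fingers and weight_large below 0.1 N and distance of each of pot_blue, weight_small from where it was at the start of the episode below 0.015 m and angle between each of pot_blue, weight_small's own z axis and vertical below 0.2 rad); the robot touches nothing.
It fails at once if the blue-lidded pot is moved by more than 15 mm or tipped (distance of pot_blue from where it was at the start of the episode above 0.015 m or angle between pot_blue's own z axis and vertical above 0.3 rad).
It fails at once if the small weight is moved by more than 15 mm or tipped (distance of weight_small from where it was at the start of the episode above 0.015 m or angle between weight_small's own z axis and vertical above 0.3 rad).
It fails at once if a pot, bottle or weight of the order is dropped (falls free of the fingers faster than 0.7 m/s: a drop of about 25 mm or more) ((linear speed of pot_red above 0.7 m/s and contact force between the fingers and pot_red below 0.05 N) or (linear speed of pot_green above 0.7 m/s and contact force between the fingers and pot_green below 0.05 N) or (linear speed of dropper above 0.7 m/s and contact force between the fingers and dropper below 0.05 N) or (linear speed of weight_large above 0.7 m/s and contact force between the fingers and weight_large below 0.05 N)).
It fails at once if a pot, bottle or weight of the order is tipped over (angle between any of pot_red, pot_green, dropper, weight_large's own z axis and vertical above 0.8 rad).
It also fails if it takes over 102 s, if anything falls off the work surface, if the arm or the gripper's body presses on something with over 40 N, if the wrist force passes 120 N, or if a joint passes its speed limit or range.

## Robot

A 6-joint arm with a two-finger parallel gripper is mounted at the origin on a cart in front of the work surface, level with it; the furniture and walls round the work are solid. World frame = base frame: x ahead of the robot, y to its left, z up, the work surface at z = 0. Lengths are in m, angles in rad, forces in N, time in s.
With the tool pointing down it reaches from about 0.3 to 0.75 m from the base axis. Payload 8.5 kg.
Tool frame: the origin (TCP) lies between the finger pads; the fingertips stand 19 mm ahead of it and the grasp point (between the pads) is the TCP (arm.finger_overhang is the z of the fingertips in the tool frame, in m); z points along the fingers, y is the line along which they close (so a half turn about z gives the same grasp; the last joint's range is limited). The gripper opens to 85 mm and grips with 20 to 120 N. Pads are 22 mm wide; open, the fingers measure 114 mm over their backs; the gripper's body (76 mm by 85 mm) begins 54 mm behind the grasp point. The pads swing forward as they close: fully open they stand 13 mm farther back than shut.
Start: joints at [-1.512, 0.381, 1.297, -0, 1.464, -0.215], TCP at [0.149, -0.529, 0.25] pointing down, gripper open.
Joint ranges: [-3.11, 3.11], [-0.89, 2.33], [0.22, 2.48], [-1.42, 4.56], [0.17, 2.85], [-2.88, 2.88]. Speed limits (rad/s): [2.39, 2.39, 3.14, 3.14, 3.14, 3.14].

## Interface

Orientations are given as a unit quaternion [w, x, y, z].
In Python, from cell import get_obs, get_image, camera_model, order, arm gives the robot as it stands.
- The arm moves only by the tool send_rows, never from a script. Its argument "rows" is text: rows parted by semicolons, each of 7 numbers parted by spaces: the shift along the tool's x, y, z in cm, then the turn, a rotation vector about the tool's x, y, z in rad, then the closure, from -1 (fully open) to 1 (shut). In form: dx dy dz rx ry rz grip; .... A call has 1 to 10 rows; each row shifts and turns the commanded pose from where the row before left it, along the tool's axes as they then stand; what a row does not reach is not made up. A row lasts 1/8 s, in which the tool goes at most 62.5 mm and 10.7 degrees, less where a joint would pass 70% of its speed; a pose out of reach is approached as far as the arm can. A call with a gripper value outside its range is refused whole. The fingers move at their own pace and stop on an object; the grip force is fixed at half the most. Time passes only in rows, so rows that do not move let the fingers close. It gives the time, the measured TCP pose, the force, the opening and the grip force at its end, in the units of the state.
- get_obs(): the state, without advancing time (a new reading comes with each control period).
- get_image(name): name is "scene" or "top" or "wrist"; returns the picture (480x640x3 uint8, red, green, blue); there is no depth.
- camera_model(name): a dict with "camera_matrix" (3x3 intrinsics, pixels), "rvec" (rotation vector, rad) and "tvec" (3), from world to camera coordinates, as OpenCV has them. Camera axes: x right, y down, z forward; pixel columns grow to the right and rows downward; lengths in m; the calibration is good to about 2 mm. The wrist camera is an equidistant fisheye: a pixel r from the principal point sees the ray r / f radians off the axis. A picture is of the moment at which its call begins: read the wrist's pose just before it. camera_model takes no time and is no camera call; for the wrist camera it gives the pose at the moment of the call.
- order.sign_off(): hands the job in; it is judged then, once.
The state is a dict: "clock": time; "joints": joint angles; "qvel": joint speeds; "effort": joint torques, N m; "ee_pos": TCP position; "eef_rot": TCP orientation; "contact_force": force on the tool from outside, world axes, zero at the start; "torque": the same for the moment, N m; "finger_gap": finger opening in m; "gripper_force": force on a finger pad.
Only numpy, scipy, OpenCV 4.12 (cv2) and the standard library are available. Lean on these libraries where they do the work, as an engineer would, in place of code of your own. Each camera call takes 0.05 s, during which the arm holds its last target. There are 200 camera calls.

## Working session

There is one attempt and no reset: what is moved stays moved. The work goes in short steps, Python scripts to look and compute and a tool call to move; the robot and the scene stay as the last step left them, time stands still between calls to the robot, and variables do not carry over. Pictures are saved under pics/ and viewed, at most 14 in all, crops included, and the job is handed in when it is done.

Besides the shell and the picture viewer there is one more tool, called after ">>>" as a command line: name --argument value ..., lists and objects as JSON in quotes. send_rows: Moves the arm, as the interface text tells. Its arguments: {"type":"object","properties":{"rows":{"type":"string"}},"required":["rows"]}

```bash
ls; mkdir -p pics; python3 - <<'E'
from cell import get_obs,get_image,camera_model,arm
import cv2,numpy as np
print(get_obs())
for n in("top","scene"):
    cv2.imwrite(f"pics/{n}0.png",get_image(n)[...,::-1]); m=camera_model(n); print(n,m)
E
```

```text
pics
{'clock': 0.0, 'joints': array([-1.51232895e+00,  3.81202162e-01,  1.29824496e+00,  4.09676295e-06,
        1.46358663e+00, -2.15298058e-01]), 'qvel': array([-0.00148842, -0.00066266, -0.00099687,  0.00101046,  0.0003603 ,
        0.00067656]), 'effort': array([-5.80136675e-04, -4.48464096e+01, -2.31280625e+01, -1.85602635e-04,
        4.73877313e-03,  1.04755338e-05]), 'ee_pos': array([ 0.1486816 , -0.52925586,  0.24971377]), 'eef_rot': array([-7.18172187e-04,  9.90645952e-01,  1.36455406e-01,  5.84741675e-05]), 'contact_force': array([0.05895055, 0.44982954, 0.4373487 ]), 'torque': array([0.05381667, 0.00081458, 0.0231201 ]), 'gripper_force': 0.0, 'finger_gap': 0.08532300481208341}
top {'camera_matrix': array([[575.92758782,   0.        , 304.92371156],
       [  0.        , 575.92758782, 235.62479653],
       [  0.        ,   0.        ,   1.        ]]), 'rvec': array([ 2.19769133, -2.18611057,  0.05393732]), 'tvec': array([0.03559346, 0.57337297, 1.33098748])}
scene {'camera_matrix': array([[505.8795969 ,   0.        , 325.4473274 ],
       [  0.        , 505.8795969 , 241.46270137],
       [  0.        ,   0.        ,   1.        ]]), 'rvec': array([ 1.27575382, -2.22961341,  0.96724724]), 'tvec': array([0.33231324, 0.36161295, 0.63168398])}
```

View pics/top0.png

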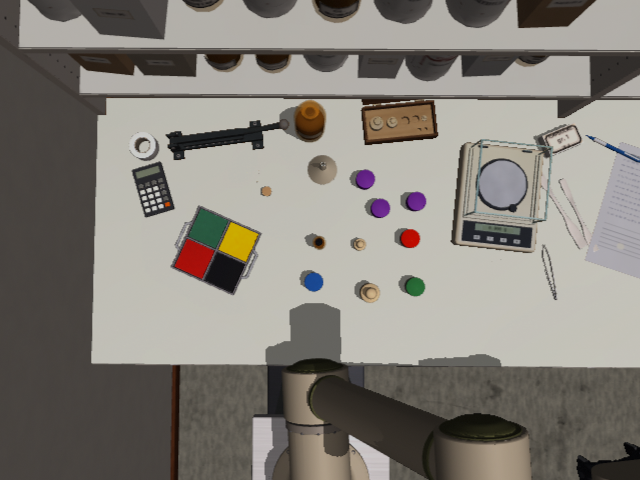

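View pics/scene0.png

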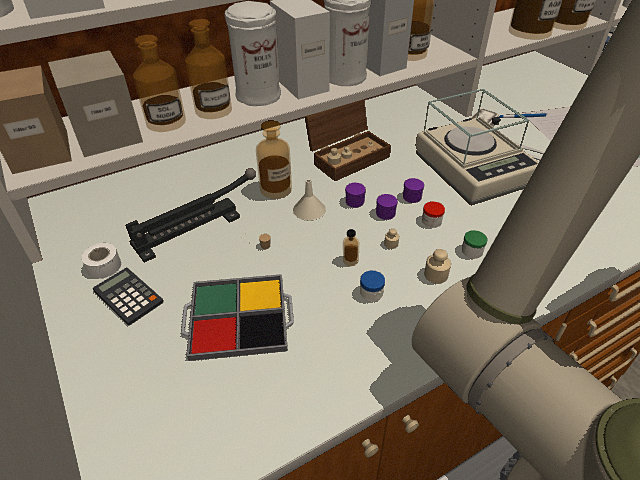

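The top view shows the liners: green (209,225), yellow (237,243), red (193,258), black (227,273). The objects are the blue pot (314,282), dropper (319,242), small weight (360,244), large weight (370,293), red pot (410,239) and green pot (415,287). Purple decoys sit behind the red pot.

```bash
cat > h.py <<'E'
import cv2,numpy as np
from cell import get_obs,get_image,camera_model
def ray(m,px,z):
    K=m["camera_matrix"];R=cv2.Rodrigues(m["rvec"])[0];t=m["tvec"]
    d=R.T@np.linalg.inv(K)@np.array([*px,1.]);c=-R.T@t
    return c+d*(z-c[2])/d[2]
def blobs(im,lo,hi,amin=15,roi=None):
    hsv=cv2.cvtColor(im,cv2.COLOR_RGB2HSV);k=cv2.inRange(hsv,np.array(lo),np.array(hi))
    if roi is not None:
        z=np.zeros_like(k);x0,y0,x1,y1=roi;z[y0:y1,x0:x1]=k[y0:y1,x0:x1];k=z
    n,l,s,c=cv2.connectedComponentsWithStats(k)
    return [(c[i].round(1),s[i].tolist()) for i in range(1,n) if s[i][4]>=amin]
E
python3 - <<'E'
from h import *
T=cv2.imread("pics/top0.png")[...,::-1].copy();S=cv2.imread("pics/scene0.png")[...,::-1].copy()
mt,ms=camera_model("top"),camera_model("scene")
def show(n,lo,hi,zt,rt,rs,zs):
  for nm,im,m,roi,z in(("top",T,mt,rt,zt),("scene",S,ms,rs,zs)):
    for c,s in blobs(im,lo,hi,roi=roi): print(n,nm,c,s,ray(m,c,z).round(4))
P=(290,150,450,310);Q=(330,170,500,310)
show("red",(0,150,90),(6,255,255),.04,P,Q,.035)
show("redliner",(0,150,90),(6,255,255),.006,(160,200,270,300),(180,270,300,360),.006)
show("green",(45,80,30),(85,255,255),.04,P,Q,.035)
show("greenliner",(45,60,30),(85,255,255),.006,(160,200,270,300),(180,270,300,360),.006)
show("yellow",(20,180,100),(30,255,255),.006,(160,200,270,300),(180,270,300,360),.006)
show("blk",(0,0,0),(180,255,20),.006,(160,200,270,300),(180,270,300,360),.006)
show("blue",(100,120,60),(120,255,255),.04,P,Q,.035)
show("purple",(130,120,40),(150,255,255),.04,P,Q,.035)
show("beige",(8,50,110),(28,200,255),.03,P,Q,.03)
show("dropdark",(0,0,0),(20,255,90),.07,(300,225,335,260),(335,222,365,275),.07)
E
for i in 1;do python3 - <<'E'
import cv2
T=cv2.imread("pics/top0.png")[215:315,290:440]
cv2.imwrite("pics/crop1.png",cv2.resize(T,None,fx=5,fy=5,interpolation=0))
E
done
```

```text
red top [409.9 238. ] [401, 229, 19, 19, 274] [ 0.5676 -0.2022  0.04  ]
red scene [434.2 208.4] [424, 202, 21, 16, 236] [ 0.5645 -0.2056  0.035 ]
redliner top [194.  258.2] [175, 239, 39, 40, 939] [0.5192 0.2992 0.006 ]
redliner scene [213.7 335. ] [191, 317, 45, 37, 1383] [0.5165 0.2975 0.006 ]
green top [414.8 286.4] [406, 278, 19, 18, 274] [ 0.4571 -0.2129  0.04  ]
green scene [475.3 238.9] [465, 230, 22, 18, 316] [ 0.4524 -0.2145  0.035 ]
greenliner top [207.8 228. ] [188, 209, 40, 39, 933] [0.5905 0.2678 0.006 ]
greenliner scene [215.7 298.9] [195, 283, 42, 32, 1133] [0.5886 0.2656 0.006 ]
yellow top [237.9 241.4] [219, 222, 40, 40, 938] [0.5593 0.1964 0.006 ]
yellow scene [259.5 295. ] [240, 280, 41, 31, 1111] [0.5575 0.1946 0.006 ]
blk top [223.1 271.9] [206, 254, 35, 38, 430] [0.4874 0.2303 0.006 ]
blk top [240.4 266.7] [237, 264, 6, 8, 17] [0.4998 0.1898 0.006 ]
blk scene [277.3 319.6] [272, 313, 11, 16, 50] [0.4917 0.1919 0.006 ]
blk scene [265.5 320.4] [259, 316, 14, 11, 39] [0.5004 0.21   0.006 ]
blk scene [246.1 322.7] [240, 320, 13, 8, 23] [0.5127 0.2406 0.006 ]
blk sce
[... 1058 characters left out ...]
[ 0.553  -0.0885  0.03  ]
beige top [370.6 293.2] [361, 283, 19, 20, 250] [ 0.4406 -0.1132  0.03  ]
beige scene [482.3 184. ] [457, 170, 43, 30, 506] [ 0.5813 -0.3551  0.03  ]
beige scene [392.9 235. ] [385, 228, 14, 16, 96] [ 0.5458 -0.0882  0.03  ]
beige scene [351.  244.2] [343, 237, 17, 25, 144] [ 0.5652 -0.0036  0.03  ]
beige scene [440.9 261.9] [427, 249, 24, 29, 331] [ 0.4412 -0.1211  0.03  ]
beige scene [451.1 299.1] [428, 281, 43, 29, 668] [ 0.3627 -0.078   0.03  ]
dropdark top [318.  242.2] [314, 238, 10, 10, 40] [0.5556 0.009  0.07  ]
dropdark scene [350.1 237.3] [347, 233, 7, 8, 22] [0.5466 0.0119 0.07  ]
dropdark scene [350.1 253.3] [343, 246, 15, 16, 191] [0.5114 0.0343 0.07  ]
```

View pics/crop1.png

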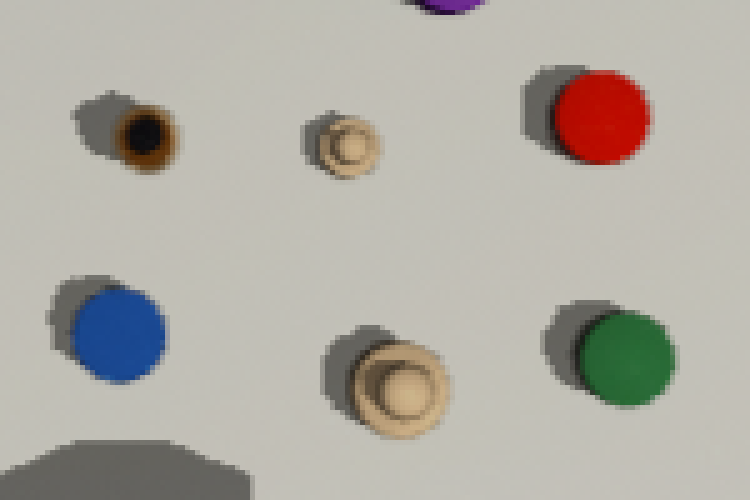

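```bash
cat > leg.py <<'E'
import numpy as np
a=21.5*np.pi/180;u=np.array([np.cos(a),np.sin(a)]);v=np.array([u[1],-u[0]])
P=dict(start=(.1487,-.5293),G=(.4555,-.213),g=(.5895,.267),R=(.566,-.203),r=(.518,.298),W=(.4405,-.115),y=(.558,.1955),D=(.555,.003),k=(.4865,.2285))
seq="start G g R r W y D k".split()
for p,q in zip(seq,seq[1:]):
    d=np.subtract(P[q],P[p]);print(p,q,(100*np.array([d@u,d@v])).round(2),"dist cm",100*np.linalg.norm(d))
E
python3 leg.py
```

```text
start G [ 40.14 -18.18] dist cm 44.064944116610434
G g [ 30.06 -39.75] dist cm 49.83532883407111
g R [-19.41  42.87] dist cm 47.05871332707685
R r [ 13.9  -48.37] dist cm 50.32941485850992
r W [-22.35  35.59] dist cm 42.02085791603974
W y [ 22.31 -24.58] dist cm 33.19887046271304
y D [-7.33 17.8 ] dist cm 19.25233752041554
D k [  1.89 -23.49] dist cm 23.5674563752646
```

>>> send_rows --rows "0 0 0 0 0 -0.1 -1; 0 0 0 0 0 0 -1"

```text
clock: 0.35
ee_pos: [0.1487, -0.5294, 0.25]
eef_rot: [-0.0, 0.983, 0.185, 0.0]
contact_force: [0.3, -0.2, -0.2]
finger_gap: 0.0855
gripper_force: 0.0
```

>>> send_rows --rows "4 -1.8 1.3 0 0 0 -1;4 -1.8 1.3 0 0 0 -1;4 -1.8 1.3 0 0 0 -1;4 -1.8 1.3 0 0 0 -1;4 -1.8 1.3 0 0 0 -1;4 -1.8 1.3 0 0 0 -1;4 -1.8 1.3 0 0 0 -1;4 -1.8 1.3 0 0 0 -1;4 -1.8 1.3 0 0 0 -1;4 -1.8 1.3 0 0 0 -1"

```text
clock: 1.6
ee_pos: [0.4563, -0.2147, 0.1199]
eef_rot: [0.0, 0.983, 0.185, 0.0]
contact_force: [0.1, 0.1, 1.0]
finger_gap: 0.0854
gripper_force: 0.0
```

>>> send_rows --rows "0 0 0 0 0 0 -1;0 0 0 0 0 0 -1"

```text
clock: 1.85
ee_pos: [0.4552, -0.2161, 0.1204]
eef_rot: [0.0, 0.983, 0.185, -0.0]
contact_force: [-0.0, 0.2, -0.7]
finger_gap: 0.0852
gripper_force: 0.0
```

```bash
python3 - <<'E'
from h import *
print(camera_model("wrist"));cv2.imwrite("pics/w1.png",get_image("wrist")[...,::-1])
o=get_obs();print(o["ee_pos"],o["eef_rot"])
E
```

```text
{'camera_matrix': array([[371.64829954,   0.        , 319.67129174],
       [  0.        , 371.64829954, 239.90569941],
       [  0.        ,   0.        ,   1.        ]]), 'rvec': array([-2.38861636,  1.62906367,  0.23861848]), 'tvec': array([-0.36787625,  0.32969437,  0.35517042])}
[ 0.45505234 -0.21647193  0.12053969] [1.60914658e-04 9.82732931e-01 1.85029616e-01 4.13037143e-05]
```

View pics/w1.png

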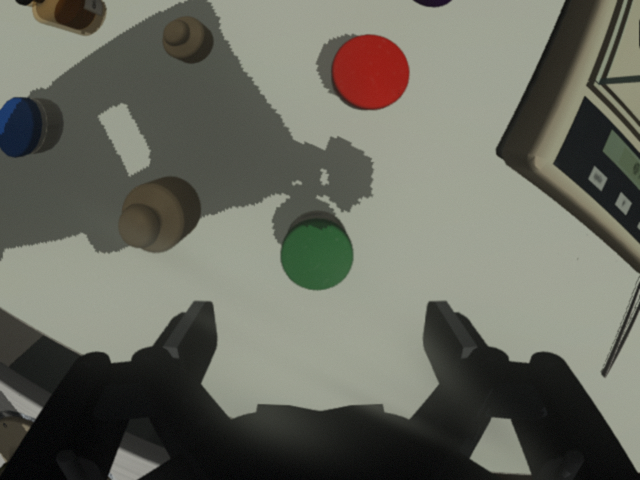

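The wrist view has the green pot at (317,254), centred between the fingers, with the red pot at (370,72) and the large weight at (160,215). I'll cross-check their positions with the fisheye model.

```bash
cat >> h.py <<'E'
def wray(m,px,z):
    K=m["camera_matrix"];p=(np.array(px)-K[:2,2])/K[0,0];r=np.hypot(*p);d=np.array([*(p/r*np.sin(r)),np.cos(r)])
    R=cv2.Rodrigues(m["rvec"])[0];c=-R.T@m["tvec"];d=R.T@d
    return c+d*(z-c[2])/d[2]
E
python3 - <<'E'
from h import *
m=camera_model("wrist");im=cv2.imread("pics/w1.png")[...,::-1].copy()
print(wray(m,blobs(im,(45,80,30),(85,255,255),500)[0][0],.04))
print(wray(m,blobs(im,(0,150,90),(6,255,255),800)[0][0],.04))
print("knob",wray(m,(138,227),.06),"small",wray(m,(180,38),.037))
E
```

```text
[ 0.4564788  -0.21447714  0.04      ]
[ 0.56507247 -0.20356246  0.04      ]
knob [ 0.44113856 -0.11289641  0.06      ] small [ 0.54902501 -0.0934136   0.037     ]
```

>>> send_rows --rows "0.1 -0.2 2 0 0 0 -1;0 0 2 0 0 0 -1;0 0 2 0 0 0 -1;0 0 2 0 0 0 -1;0 0 1.2 0 0 0 -1;0 0 0 0 0 0 -1;0 0 0 0 0 0 1;0 0 0 0 0 0 1;0 0 0 0 0 0 1;0 0 0 0 0 0 1"

```text
clock: 3.15
ee_pos: [0.4558, -0.2137, 0.0293]
eef_rot: [0.001, 0.983, 0.186, 0.0]
contact_force: [-1.5, 1.7, 8.0]
finger_gap: 0.0402
gripper_force: 59.5
```

>>> send_rows --rows "0 0 0 0 0 0 1;0 0 0 0 0 0 1;0 0 0 0 0 0 1;0 0 -1 0 0 0 1;0 0 -2 0 0 0 1;0 0 0 0 0 0 1"

```text
clock: 3.9
ee_pos: [0.4562, -0.214, 0.0597]
eef_rot: [0.001, 0.983, 0.186, 0.001]
contact_force: [-0.1, -0.7, -0.1]
finger_gap: 0.0406
gripper_force: 60.4
```

```bash
python3 - <<'E'
from h import *
w=get_image("wrist");s=get_image("scene")[130:330,320:520]
s=cv2.resize(s,(480,480));cv2.imwrite("pics/w2.png",cv2.resize(np.hstack([w,s]),(800,343))[...,::-1])
E
```

```text
(no output)
```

View pics/w2.png

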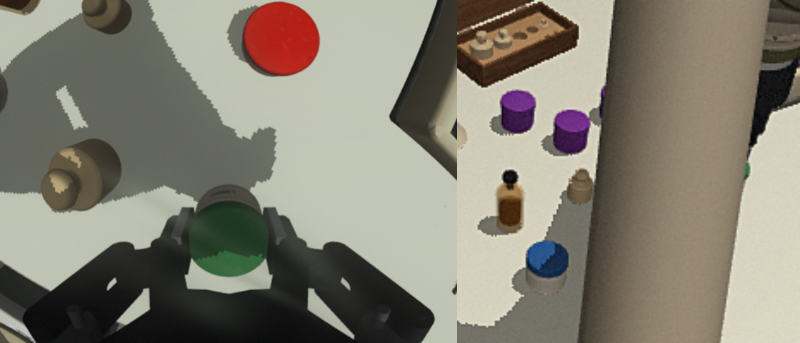

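>>> send_rows --rows "0 0 -3 0 0 0 1;0 0 -3 0 0 0 1;2.5 -3.3 0 0 0 0 1;2.5 -3.3 0 0 0 0 1;2.5 -3.3 0 0 0 0 1;2.5 -3.3 0 0 0 0 1;2.5 -3.3 0 0 0 0 1;2.5 -3.3 0 0 0 0 1;2.5 -3.3 0 0 0 0 1;2.5 -3.3 0 0 0 0 1"

```text
clock: 5.25
ee_pos: [0.5453, 0.1065, 0.1174]
eef_rot: [-0.0, 0.983, 0.186, -0.001]
contact_force: [0.8, -0.5, -0.4]
finger_gap: 0.0407
gripper_force: 60.6
```

>>> send_rows --rows "2.5 -3.3 0 0 0 0 1;2.5 -3.3 0 0 0 0 1;2.5 -3.3 0 0 0 0 1;2.5 -3.3 0 0 0 0 1;0 0 0 0 0 0 1;0 0 2 0 0 0 1;0 0 2 0 0 0 1;0 0 2 0 0 0 1;0 0 1 0 0 0 1;0 0 0 0 0 0 1"

```text
clock: 6.5
ee_pos: [0.59, 0.264, 0.0476]
eef_rot: [0.0, 0.983, 0.186, -0.001]
contact_force: [-0.2, 0.1, -0.3]
finger_gap: 0.04
gripper_force: 60.6
```

```bash
python3 - <<'E'
from h import *
w=get_image("wrist");s=get_image("scene")[200:380,130:330]
s=cv2.resize(s,(533,480));cv2.imwrite("pics/w3.png",cv2.resize(np.hstack([w,s]),(800,327))[...,::-1])
E
```

```text
(no output)
```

View pics/w3.png

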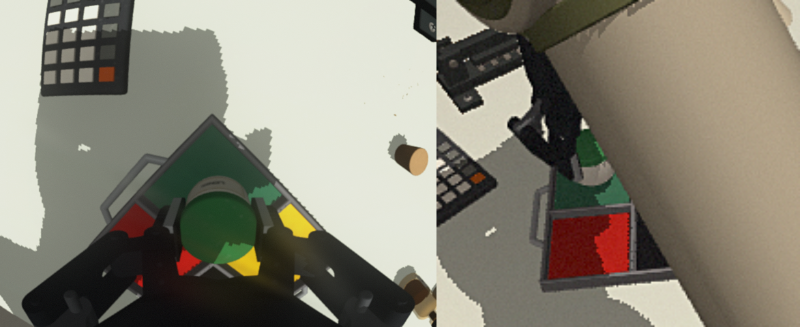

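>>> send_rows --rows "0 0 0.6 0 0 0 1;0 0 0.4 0 0 0 1;0 0 0.1 0 0 0 1;0 0 0 0 0 0 1;0 0 0 0 0 0 1"

```text
clock: 7.22
ee_pos: [0.5903, 0.2646, 0.0375]
eef_rot: [-0.0, 0.983, 0.186, 0.0]
contact_force: [-0.5, -0.1, 0.3]
finger_gap: 0.0401
gripper_force: 60.6
```

>>> send_rows --rows "0 0 0.1 0 0 0 1;0 0 0 0 0 0 1;0 0 0 0 0 0 1"

```text
clock: 7.6
ee_pos: [0.5903, 0.2646, 0.0363]
eef_rot: [0.0, 0.983, 0.186, 0.0]
contact_force: [-0.5, 1.2, -0.6]
finger_gap: 0.0405
gripper_force: 60.6
```

```bash
python3 - <<'E'
from h import *
w=get_image("wrist")[200:400,220:420];s=get_image("scene")[240:320,170:270]
cv2.imwrite("pics/w4.png",np.hstack([cv2.resize(w,(400,400)),cv2.resize(s,(400,400))])[...,::-1])
o=get_obs();m=camera_model("wrist");R=cv2.Rodrigues(m["rvec"])[0];print("cam",-R.T@m["tvec"],R[2],o["ee_pos"],o["contact_force"])
E
```

```text
cam [0.65823135 0.29082747 0.16161903] [-0.26698752 -0.10514762 -0.95794658] [0.59024852 0.26453919 0.03633363] [ 0.31108002 -0.62605103 -0.74197247]
```

View pics/w4.png

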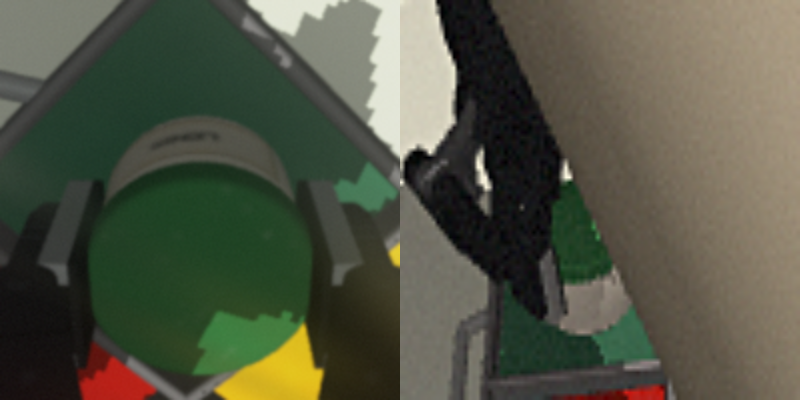

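>>> send_rows --rows "0 0 0.1 0 0 0 1;0 0 0 0 0 0 1;0 0 0 0 0 0 1"

```text
clock: 8.07
ee_pos: [0.5903, 0.2646, 0.0354]
eef_rot: [-0.0, 0.983, 0.186, 0.0]
contact_force: [0.5, 0.2, 0.8]
finger_gap: 0.0404
gripper_force: 60.7
```

>>> send_rows --rows "0 0 0.1 0 0 0 1;0 0 0 0 0 0 1;0 0 0 0 0 0 1"

```text
clock: 8.45
ee_pos: [0.5905, 0.2647, 0.0353]
eef_rot: [-0.0, 0.983, 0.186, 0.001]
contact_force: [-1.2, -0.5, 8.6]
finger_gap: 0.0404
gripper_force: 61.2
```

>>> send_rows --rows "0 0 0 0 0 0 -0.4;0 0 0 0 0 0 -0.4;0 0 0 0 0 0 -0.4;0 0 -0.6 0 0 0 -0.4;0 0 -2 0 0 0 -0.4;0 0 -3 0 0 0 -1;0 0 -3 0 0 0 -1"

```text
clock: 9.32
ee_pos: [0.5902, 0.2646, 0.1216]
eef_rot: [-0.0, 0.983, 0.186, 0.0]
contact_force: [-0.1, -0.0, 0.7]
finger_gap: 0.0854
gripper_force: 0.0
```

>>> send_rows --rows "-1.5 3.3 0 0 0 0 -1;-1.5 3.3 0 0 0 0 -1;-1.5 3.3 0 0 0 0 -1;-1.5 3.3 0 0 0 0 -1;-1.5 3.3 0 0 0 0 -1;-1.5 3.3 0 0 0 0 -1;-1.5 3.3 0 0 0 0 -1;-1.5 3.3 0 0 0 0 -1;-1.5 3.3 0 0 0 0 -1;-1.5 3.3 0 0 0 0 -1"

```text
clock: 10.58
ee_pos: [0.571, -0.0986, 0.1208]
eef_rot: [0.0, 0.983, 0.186, 0.0]
contact_force: [1.5, 0.1, 0.1]
finger_gap: 0.0857
gripper_force: 0.0
```

>>> send_rows --rows "-1.5 3.3 0 0 0 0 -1;-1.5 3.3 0 0 0 0 -1;-1.5 3.1 0 0 0 0 -1;0 0 0 0 0 0 -1;0 0 0 0 0 0 -1"

```text
clock: 11.2
ee_pos: [0.5646, -0.2036, 0.1205]
eef_rot: [-0.0, 0.983, 0.186, 0.0]
contact_force: [-0.8, -0.4, 0.9]
finger_gap: 0.0851
gripper_force: 0.0
```

```bash
python3 - <<'E'
from h import *
m=camera_model("wrist");im=get_image("wrist")
print([(wray(m,b[0],.04).round(4),b[1]) for b in blobs(im,(0,150,60),(6,255,255),800)])
t=get_image("top");print([(b,ray(camera_model("top"),b[0],.046).round(4)) for b in blobs(t,(45,60,30),(85,255,255),roi=(160,200,270,300))])
print(get_obs()["ee_pos"])
cv2.imwrite("pics/t5.png",cv2.resize(t[190:310,160:440],None,fx=2.8,fy=2.8)[...,::-1])
E
```

```text
[(array([ 0.5677, -0.2029,  0.04  ]), [285, 218, 71, 70, 3853])]
[((array([207.6, 228. ]), [188, 209, 40, 39, 916]), array([0.5879, 0.2613, 0.046 ]))]
[ 0.56471462 -0.20311449  0.12048775]
```

View pics/t5.png

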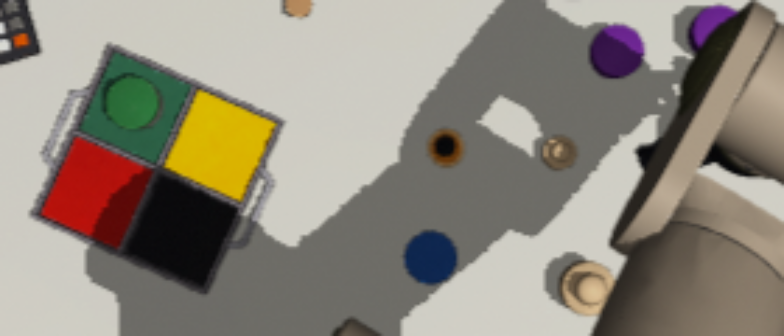

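The top view shows the green pot standing in the green pocket at (132,101) and everything else undisturbed. Next is the red pot.

>>> send_rows --rows "0.3 0 2 0 0 0 -1;0 0 2 0 0 0 -1;0 0 2 0 0 0 -1;0 0 2 0 0 0 -1;0 0 1.2 0 0 0 -1;0 0 0 0 0 0 -1;0 0 0 0 0 0 1;0 0 0 0 0 0 1;0 0 0 0 0 0 1;0 0 0 0 0 0 1"

```text
clock: 12.55
ee_pos: [0.5677, -0.2031, 0.0293]
eef_rot: [0.0, 0.983, 0.186, 0.0]
contact_force: [-0.1, 0.9, 5.4]
finger_gap: 0.0403
gripper_force: 60.5
```

>>> send_rows --rows "0 0 0 0 0 0 1;0 0 0 0 0 0 1;0 0 -1 0 0 0 1;0 0 -2 0 0 0 1;0 0 -3 0 0 0 1;0 0 -3 0 0 0 1;0 0 0 0 0 0 1"

```text
clock: 13.42
ee_pos: [0.5683, -0.2036, 0.121]
eef_rot: [0.002, 0.983, 0.186, 0.002]
contact_force: [0.4, -0.3, -1.2]
finger_gap: 0.0405
gripper_force: 60.5
```

>>> send_rows --rows "0.9 -3.2 0 0 0 0 1;0.9 -3.2 0 0 0 0 1;0.9 -3.2 0 0 0 0 1;0.9 -3.2 0 0 0 0 1;0.9 -3.2 0 0 0 0 1;0.9 -3.2 0 0 0 0 1;0.9 -3.2 0 0 0 0 1;0.9 -3.2 0 0 0 0 1;0.9 -3.2 0 0 0 0 1;0.9 -3.2 0 0 0 0 1"

```text
clock: 14.68
ee_pos: [0.5337, 0.1287, 0.1175]
eef_rot: [-0.0, 0.983, 0.186, -0.001]
contact_force: [1.1, 0.5, -0.8]
finger_gap: 0.0403
gripper_force: 60.5
```

>>> send_rows --rows "0.9 -3.2 0 0 0 0 1;0.9 -3.2 0 0 0 0 1;0.9 -3.2 0 0 0 0 1;0.9 -3.2 0 0 0 0 1;0.9 -3.2 0 0 0 0 1;0 0 0 0 0 0 1;0 0 0 0 0 0 1"

```text
clock: 15.55
ee_pos: [0.5176, 0.2925, 0.1177]
eef_rot: [0.0, 0.983, 0.186, -0.001]
contact_force: [-0.3, -0.5, 0.4]
finger_gap: 0.04
gripper_force: 60.6
```

>>> send_rows --rows "0 -0.5 2 0 0 0 1;0 0 2 0 0 0 1;0 0 2 0 0 0 1;0 0 1.2 0 0 0 1;0 0 0.6 0 0 0 1;0 0 0.3 0 0 0 1;0 0 0 0 0 0 1;0 0 0 0 0 0 1"

```text
clock: 16.55
ee_pos: [0.5162, 0.2978, 0.0378]
eef_rot: [-0.0, 0.983, 0.186, 0.0]
contact_force: [-0.6, 0.3, -0.7]
finger_gap: 0.0404
gripper_force: 60.6
```

>>> send_rows --rows "0 0 0.1 0 0 0 1;0 0 0 0 0 0 1;0 0 0 0 0 0 1"

```text
clock: 16.92
ee_pos: [0.516, 0.2978, 0.0364]
eef_rot: [-0.0, 0.983, 0.186, 0.0]
contact_force: [0.2, 0.3, -0.9]
finger_gap: 0.0401
gripper_force: 60.6
```

>>> send_rows --rows "0 0 0.1 0 0 0 1;0 0 0 0 0 0 1;0 0 0 0 0 0 1"

```text
clock: 17.3
ee_pos: [0.5161, 0.2978, 0.0354]
eef_rot: [-0.0, 0.983, 0.186, 0.0]
contact_force: [0.6, 0.5, -0.2]
finger_gap: 0.0404
gripper_force: 60.6
```

>>> send_rows --rows "0 0 0.1 0 0 0 1;0 0 0 0 0 0 1;0 0 0 0 0 0 1"

```text
clock: 17.68
ee_pos: [0.5161, 0.2978, 0.0353]
eef_rot: [-0.0, 0.983, 0.186, 0.0]
contact_force: [-2.4, -1.5, 9.4]
finger_gap: 0.0403
gripper_force: 61.4
```

>>> send_rows --rows "0 0 0 0 0 0 -0.4;0 0 0 0 0 0 -0.4;0 0 0 0 0 0 -0.4;0 0 -0.6 0 0 0 -0.4;0 0 -2 0 0 0 -0.4;0 0 -3 0 0 0 -1;0 0 -3 0 0 0 -1"

```text
clock: 18.55
ee_pos: [0.516, 0.2977, 0.1216]
eef_rot: [-0.0, 0.983, 0.186, 0.0]
contact_force: [-0.1, 1.1, 0.6]
finger_gap: 0.0855
gripper_force: 0.0
```

>>> send_rows --rows "-1.8 3 0 0 0 0 -1;-1.8 3 0 0 0 0 -1;-1.8 3 0 0 0 0 -1;-1.8 3 0 0 0 0 -1;-1.8 3 0 0 0 0 -1;-1.8 3 0 0 0 0 -1;-1.8 3 0 0 0 0 -1;-1.8 3 0 0 0 0 -1;-1.8 3 0 0 0 0 -1;-1.8 3 0 0 0 0 -1"

```text
clock: 19.8
ee_pos: [0.4578, -0.0484, 0.1208]
eef_rot: [0.0, 0.983, 0.186, 0.0]
contact_force: [0.3, 0.5, 0.0]
finger_gap: 0.0856
gripper_force: 0.0
```

>>> send_rows --rows "-1.8 3 0 0 0 0 -1;-1.8 2.7 0 0 0 0 -1;-0.4 0 0 0 0 0 -1;0 0 0 0 0 0 -1"

```text
clock: 20.3
ee_pos: [0.4414, -0.1145, 0.1205]
eef_rot: [-0.0, 0.983, 0.186, 0.0]
contact_force: [0.5, 0.9, -0.3]
finger_gap: 0.0853
gripper_force: 0.0
```

```bash
python3 - <<'E'
from h import *
m=camera_model("wrist");im=get_image("wrist")
print([(wray(m,b[0],.035).round(4),b) for b in blobs(im,(8,40,60),(28,200,255),500)])
print(get_obs()["ee_pos"],get_obs()["eef_rot"])
cv2.imwrite("pics/w6.png",im[...,::-1])
E
```

```text
[(array([0.5482, 0.0054, 0.035 ]), (array([194.3,  20. ]), [162, 0, 74, 46, 1368])), (array([ 0.5492, -0.0885,  0.035 ]), (array([346.2,  67.3]), [323, 44, 48, 49, 1802])), (array([ 0.4406, -0.1109,  0.035 ]), (array([312.9, 254.5]), [276, 219, 75, 72, 4253]))]
[ 0.44154726 -0.11426572  0.12052177] [-4.18272432e-05  9.82547211e-01  1.86013357e-01  8.69980698e-05]
```

View pics/w6.png

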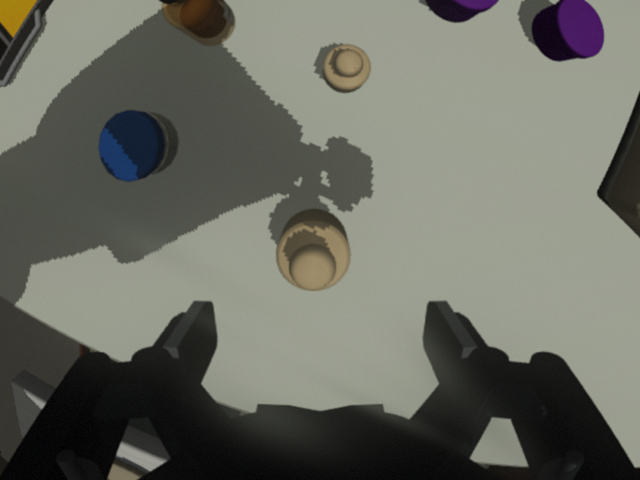

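The wrist view shows the large weight at (313,250), centred between the fingers. I'll grasp it now.

>>> send_rows --rows "0 -0.2 2 0 0 0 -1;0 0 2 0 0 0 -1;0 0 2 0 0 0 -1;0 0 2 0 0 0 -1;0 0 1.4 0 0 0 -1;0 0 0 0 0 0 -1;0 0 0 0 0 0 1;0 0 0 0 0 0 1;0 0 0 0 0 0 1;0 0 0 0 0 0 1"

```text
clock: 21.6
ee_pos: [0.441, -0.1129, 0.0272]
eef_rot: [0.0, 0.983, 0.186, 0.0]
contact_force: [-1.0, 3.0, 7.8]
finger_gap: 0.0425
gripper_force: 60.2
```

>>> send_rows --rows "0 0 0 0 0 0 1;0 0 0 0 0 0 1;0 0 -0.5 0 0 0 1;0 0 -1 0 0 0 1;0 0 0 0 0 0 1;0 0 0 0 0 0 1"

```text
clock: 22.35
ee_pos: [0.4408, -0.1131, 0.0413]
eef_rot: [0.0, 0.983, 0.186, 0.0]
contact_force: [0.4, -1.3, -2.3]
finger_gap: 0.0424
gripper_force: 61.2
```

```bash
python3 - <<'E'
from h import *
cv2.imwrite("pics/w7.png",get_image("wrist")[100:,100:540][...,::-1])
E
```

```text
(no output)
```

View pics/w7.png

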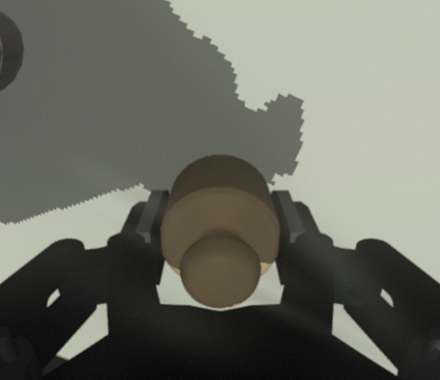

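The weight is held squarely, with about 2 N on the wrist.

>>> send_rows --rows "0 0 -2.5 0 0 0 1;0 0 -3 0 0 0 1;0 0 -2.5 0 0 0 1;1.5 -1.6 0 0 0 0 1;2.3 -2.5 0 0 0 0 1;2.3 -2.5 0 0 0 0 1;2.3 -2.5 0 0 0 0 1;2.3 -2.5 0 0 0 0 1;2.3 -2.5 0 0 0 0 1;2.3 -2.5 0 0 0 0 1"

```text
clock: 23.65
ee_pos: [0.5227, 0.0984, 0.1209]
eef_rot: [-0.0, 0.983, 0.186, -0.0]
contact_force: [0.3, -0.5, -2.0]
finger_gap: 0.043
gripper_force: 61.8
```

>>> send_rows --rows "2.3 -2.5 0 0 0 0 1;2.3 -2.5 0 0 0 0 1;2.3 -2.5 0 0 0 0 1;0 -0.5 0 0 0 0 1;0 0 0 0 0 0 1;0 0 0 0 0 0 1"

```text
clock: 24.4
ee_pos: [0.5574, 0.1962, 0.1212]
eef_rot: [0.0, 0.983, 0.185, -0.0]
contact_force: [-0.6, 0.1, -1.9]
finger_gap: 0.0427
gripper_force: 61.8
```

>>> send_rows --rows "0 0 2 0 0 0 1;0 0 2 0 0 0 1;0 0 2 0 0 0 1;0 0 1.4 0 0 0 1;0 0 0.7 0 0 0 1;0 0 0.4 0 0 0 1;0 0 0 0 0 0 1;0 0 0 0 0 0 1"

```text
clock: 25.4
ee_pos: [0.5579, 0.197, 0.0368]
eef_rot: [0.0, 0.983, 0.186, 0.0]
contact_force: [0.2, -0.2, -3.2]
finger_gap: 0.0427
gripper_force: 61.8
```

>>> send_rows --rows "0 0 0.1 0 0 0 1;0 0 0 0 0 0 1;0 0 0 0 0 0 1"

```text
clock: 25.78
ee_pos: [0.5577, 0.197, 0.0354]
eef_rot: [-0.0, 0.983, 0.186, 0.0]
contact_force: [0.6, -0.3, -1.8]
finger_gap: 0.0427
gripper_force: 61.8
```

>>> send_rows --rows "0 0 0.1 0 0 0 1;0 0 0 0 0 0 1;0 0 0 0 0 0 1"

```text
clock: 26.15
ee_pos: [0.5576, 0.197, 0.0343]
eef_rot: [-0.0, 0.983, 0.186, -0.0]
contact_force: [-0.3, 0.5, -3.4]
finger_gap: 0.0425
gripper_force: 61.8
```

>>> send_rows --rows "0 0 0.1 0 0 0 1;0 0 0 0 0 0 1;0 0 0 0 0 0 1"

```text
clock: 26.52
ee_pos: [0.5576, 0.197, 0.0333]
eef_rot: [-0.0, 0.983, 0.186, -0.0]
contact_force: [-0.1, 0.7, -2.7]
finger_gap: 0.0427
gripper_force: 61.9
```

>>> send_rows --rows "0 0 0.05 0 0 0 1;0 0 0 0 0 0 1;0 0 0 0 0 0 1"

```text
clock: 26.9
ee_pos: [0.5577, 0.197, 0.0332]
eef_rot: [0.0, 0.983, 0.186, 0.0]
contact_force: [-1.9, -1.4, 5.5]
finger_gap: 0.0428
gripper_force: 62.5
```

>>> send_rows --rows "0 0 0 0 0 0 -0.4;0 0 0 0 0 0 -0.4;0 0 0 0 0 0 -0.4;0 0 -0.6 0 0 0 -0.4;0 0 -2 0 0 0 -0.4;0 0 -3 0 0 0 -0.4;0 0 -3 0 0 0 -1;0 0 -3.4 0 0 0 -1"

```text
clock: 27.9
ee_pos: [0.5575, 0.197, 0.1541]
eef_rot: [-0.0, 0.983, 0.186, -0.0]
contact_force: [0.9, 0.2, -0.2]
finger_gap: 0.0851
gripper_force: 0.0
```

>>> send_rows --rows "-1.2 3 0 0 0 0 -1;-1.2 3 0 0 0 0 -1;-1.2 3 0 0 0 0 -1;-1.2 3 0 0 0 0 -1;-1.2 3 0 0 0 0 -1;-1.3 2.6 0 0 0 0 -1;0 0 0 0 0 0 -1;0 0 0 0 0 0 -1"

```text
clock: 28.9
ee_pos: [0.554, 0.007, 0.1531]
eef_rot: [-0.0, 0.983, 0.186, 0.0]
contact_force: [1.0, 1.0, 0.5]
finger_gap: 0.0854
gripper_force: 0.0
```

```bash
python3 - <<'E'
from h import *
m=camera_model("wrist");im=get_image("wrist");t=get_image("top")
for b in blobs(im,(0,0,0),(180,255,45),300,roi=(230,150,410,300)): print(b,wray(m,b[0],.078).round(4))
o=get_obs();print(o["ee_pos"])
s=t[190:310,160:300];cv2.imwrite("pics/w8.png",np.hstack([cv2.resize(im,(480,360)),cv2.resize(s,(320,360))])[...,::-1])
E
```

```text
[0.55397468 0.00746509 0.15295559]
```

View pics/w8.png

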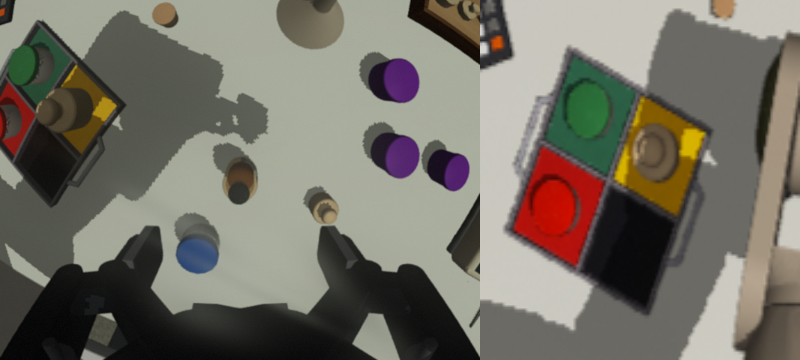

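```bash
python3 - <<'E'
from h import *
m=camera_model("wrist")
print(wray(m,(317,256),.078),wray(m,(321,238),.045),get_obs()["ee_pos"])
E
```

```text
[0.55668133 0.00964287 0.078     ] [0.55849008 0.00778217 0.045     ] [0.55397468 0.00746509 0.15295559]
```

>>> send_rows --rows "0.3 0 2 0 0 0 -1;0 0 2 0 0 0 -1;0 0 2 0 0 0 -1;0 0 2 0 0 0 -1;0 0 2 0 0 0 -1;0 0 1.4 0 0 0 -1;0 0 0.6 0 0 0 -1;0 0 0 0 0 0 -1;0 0 0 0 0 0 1;0 0 0 0 0 0 1"

```text
clock: 30.25
ee_pos: [0.557, 0.0075, 0.0333]
eef_rot: [0.0, 0.983, 0.186, 0.0]
contact_force: [0.0, 0.2, 0.2]
finger_gap: 0.0515
gripper_force: 0.0
```

>>> send_rows --rows "0 0 0 0 0 0 1;0 0 0 0 0 0 1;0 0 0 0 0 0 1;0 0 0 0 0 0 1;0 0 -0.5 0 0 0 1;0 0 -1 0 0 0 1;0 0 0 0 0 0 1;0 0 0 0 0 0 1"

```text
clock: 31.25
ee_pos: [0.5567, 0.0076, 0.0478]
eef_rot: [-0.0, 0.983, 0.186, -0.0]
contact_force: [-0.1, 0.6, 0.4]
finger_gap: 0.029
gripper_force: 59.1
```

```bash
python3 - <<'E'
from h import *
w=get_image("wrist")[100:,100:540];s=cv2.resize(get_image("scene")[200:310,300:410],(360,380))
cv2.imwrite("pics/w9.png",np.hstack([w,s])[...,::-1])
E
```

```text
(no output)
```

View pics/w9.png

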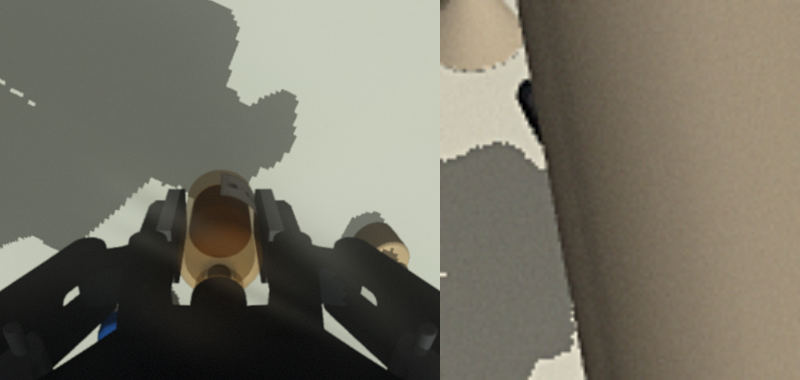

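The bottle is held upright between the pads.

>>> send_rows --rows "0 0 -2.5 0 0 0 1;0 0 -3 0 0 0 1;0 0 -2.5 0 0 0 1;0.1 -1.5 0 0 0 0 1;0.2 -2.7 0 0 0 0 1;0.2 -2.7 0 0 0 0 1;0.2 -2.7 0 0 0 0 1;0.2 -2.7 0 0 0 0 1;0.2 -2.7 0 0 0 0 1;0.2 -2.7 0 0 0 0 1"

```text
clock: 32.6
ee_pos: [0.5028, 0.1786, 0.1264]
eef_rot: [-0.0, 0.983, 0.186, -0.001]
contact_force: [0.7, -0.5, -0.8]
finger_gap: 0.029
gripper_force: 59.2
```

>>> send_rows --rows "0.2 -2.7 0 0 0 0 1;0.1 -2.6 0 0 0 0 1;0 0 0 0 0 0 1;0 0 0 0 0 0 1"

```text
clock: 33.1
ee_pos: [0.4873, 0.2274, 0.127]
eef_rot: [0.0, 0.983, 0.186, -0.001]
contact_force: [0.0, 1.2, -1.1]
finger_gap: 0.029
gripper_force: 59.3
```

Contact is expected at z≈0.039.

>>> send_rows --rows "0 0 2 0 0 0 1;0 0 2 0 0 0 1;0 0 2 0 0 0 1;0 0 1.4 0 0 0 1;0 0 0.7 0 0 0 1;0 0 0.4 0 0 0 1;0 0 0.1 0 0 0 1;0 0 0 0 0 0 1;0 0 0 0 0 0 1"

```text
clock: 34.22
ee_pos: [0.4878, 0.2276, 0.0422]
eef_rot: [-0.0, 0.983, 0.186, 0.0]
contact_force: [-0.5, -0.3, -0.5]
finger_gap: 0.029
gripper_force: 59.2
```

>>> send_rows --rows "0 0 0.1 0 0 0 1;0 0 0 0 0 0 1;0 0 0 0 0 0 1"

```text
clock: 34.6
ee_pos: [0.4877, 0.2276, 0.0408]
eef_rot: [-0.0, 0.983, 0.186, -0.0]
contact_force: [0.0, -0.5, -0.7]
finger_gap: 0.0291
gripper_force: 59.2
```

>>> send_rows --rows "0 0 0.05 0 0 0 1;0 0 0 0 0 0 1;0 0 0 0 0 0 1"

```text
clock: 34.98
ee_pos: [0.4877, 0.2276, 0.0403]
eef_rot: [-0.0, 0.983, 0.186, -0.0]
contact_force: [-0.3, 0.2, -1.0]
finger_gap: 0.0291
gripper_force: 59.2
```

>>> send_rows --rows "0 0 0.1 0 0 0 1;0 0 0 0 0 0 1;0 0 0 0 0 0 1"

```text
clock: 35.35
ee_pos: [0.4877, 0.2276, 0.0394]
eef_rot: [-0.0, 0.983, 0.186, 0.0]
contact_force: [-0.4, -0.0, 2.5]
finger_gap: 0.0291
gripper_force: 59.6
```

>>> send_rows --rows "0 0 0.05 0 0 0 1;0 0 0 0 0 0 1;0 0 0 0 0 0 1"

```text
clock: 35.72
ee_pos: [0.4878, 0.2276, 0.0393]
eef_rot: [-0.0, 0.983, 0.186, 0.0]
contact_force: [-1.9, 0.1, 6.9]
finger_gap: 0.0291
gripper_force: 60.4
```

>>> send_rows --rows "0 0 0 0 0 0 -0.3;0 0 0 0 0 0 -0.3;0 0 0 0 0 0 -0.3;0 0 -0.5 0 0 0 -0.3;0 0 -2 0 0 0 -0.3;0 0 -3 0 0 0 -0.3;0 0 -4 0 0 0 -0.3;0 0 -4 0 0 0 -0.3;0 0 -3 0 0 0 -0.3;0 0 0 0 0 0 -0.3"

```text
clock: 36.98
ee_pos: [0.4883, 0.2278, 0.2061]
eef_rot: [-0.0, 0.983, 0.186, 0.002]
contact_force: [-0.4, -0.0, -0.0]
finger_gap: 0.0556
gripper_force: 0.0
```

>>> send_rows --rows "-2 4 0 0 0 0 -0.3;-2 4 0 0 0 0 -0.3;-2 4 0 0 0 0 -0.3;-2 4 0 0 0 0 -0.3;-2 4 0 0 0 0 -0.3;-2 4 0 0 0 0 -0.3;0 4 0 0 0 0 -0.3;0 4 0 0 0 0 -0.3;0 4 0 0 0 0 -0.3;0 0 0 0 0 0 -0.3"

```text
clock: 38.22
ee_pos: [0.5075, -0.1533, 0.2023]
eef_rot: [-0.001, 0.983, 0.184, -0.001]
contact_force: [0.1, 0.4, -0.9]
finger_gap: 0.0554
gripper_force: 0.0
```

```bash
python3 - <<'E'
from h import *
t=get_image("top")[190:310,160:440];s=get_image("scene")[190:370,170:490]
cv2.imwrite("pics/f.png",np.vstack([cv2.resize(t,(500,214)),cv2.resize(s,(640,360))[:, :500]])[...,::-1])
T=get_image("top");m=camera_model("top")
print([(ray(m,b[0],.04).round(4)) for b in blobs(T,(100,120,40),(120,255,255),roi=(290,150,450,310))],[(ray(m,b[0],.03).round(4)) for b in blobs(T,(8,50,60),(28,200,255),roi=(345,230,375,260))])
E
```

```text
[array([0.4665, 0.0186, 0.04  ])] [array([ 0.5532, -0.0872,  0.03  ])]
```

View pics/f.png

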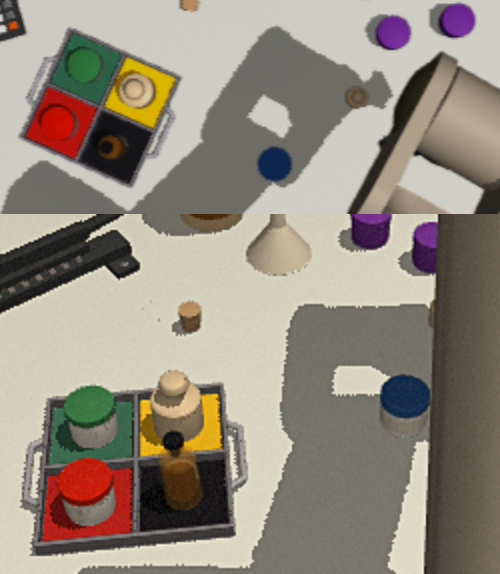

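All four items stand upright in their pockets: green pot (90,420), weight (177,410), red pot (87,490) and bottle (180,475). The blue pot and the small weight haven't moved.

```bash
python3 -c "
from cell import order;print(order.sign_off())"
```

```text
the job is handed in; nothing more can be done
None
```

I handed the job in at about 38 s; the last pictures show all four items upright in their matching pockets, and the blue pot and small weight unmoved. The sign-off returned no verdict.

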